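Turn over the face-down blister bundle

ROBOT

A 7-joint arm with a two-finger parallel gripper is mounted at the origin on the work surface. World frame = base frame: x ahead of the robot, y to its left, z up, the work surface at z = 0. Lengths are in m, angles in rad, forces in N, time in s.
With the tool pointing down it reaches from about 0.4 to 0.9 m from the base axis. Payload 5.5 kg.
Tool frame: the origin (TCP) lies at the very end of the fingers, on their centre line; the grasp point (between the pads) lies 19 mm behind it (robot.tcp_to_grasp is the distance from the TCP to the grasp point, in m); z points along the fingers, y is the line along which they close (so a half turn about z gives the same grasp; the last joint's range is limited). The gripper opens to 85 mm and grips with 20 to 120 N. Pads are 22 mm wide; open, the fingers measure 114 mm over their backs; the gripper's body (76 mm by 85 mm) begins 54 mm behind the grasp point. The pads swing forward as they close: fully open they stand 13 mm farther back than shut.
Start: joints at [1.411, 0.501, -0.427, 1.55, 0.221, 1.138, -0.21], TCP at [0.267, -0.593, 0.231] pointing down, gripper open.
Joint ranges: [-2.88, 2.88], [-0.31, 2.03], [-1.54, 1.56], [0.2, 2.42], [-1.41, 4.55], [0.19, 2.02], [-2.57, 2.57]. Speed limits (rad/s): [2.57, 2.57, 3.14, 3.14, 3.14, 3.14, 3.14].

INTERFACE

Orientations are given as a unit quaternion [w, x, y, z].
In Python, from workcell import robot gives the robot as it stands.
- The arm moves only by the shell command python3 -m crank 'ROWS' [OPENING]. ROWS is a JSON object of lists of equal length, an entry for each row: "dp": the shift along the tool's x, y, z in units of 25 mm (1.0 is 25 mm), a list of three; "twist": the turn, a rotation vector about the tool's x, y, z in units of 5 degrees (1.0 is 5 degrees), a list of three. In form: {"dp": [[x, y, z], ...], "twist": [[rx, ry, rz], ...]}. A call has 1 to 10 rows; each row shifts and turns the commanded pose from where the row before left it, along the tool's axes as they then stand; what a row does not reach is not made up. A row lasts 1/12 s, in which the tool goes at most 41.7 mm and 7.16 degrees, less where a joint would pass 70% of its speed; a pose out of reach is approached as far as the arm can. A call is refused whole if a number of a shift passes 1 or a number of a turn 1, either way. A call with a gripper value outside its range is refused whole. OPENING is the finger opening in mm, from 0 to 85.4, set as the call begins (- or left out, the last holds). The fingers move at their own pace and stop on an object; the grip force is fixed at half the most. Time passes only in rows, so rows that do not move let the fingers close. It gives the time, the measured TCP pose, the force, the opening and the grip force at its end, in the units of the state.
- robot.state(): the state, without advancing time (a new reading comes with each control period).
- robot.grab_frame(name): name is "scene" or "top" or "wrist"; returns (picture, depth): 480x640x3 uint8, blue, green, red; 480x640 float32, m along the optical axis (not along the pixel's ray), 0 where there is no reading.
- robot.camera_model(name): a dict with "intrinsics" (3x3 intrinsics, pixels), "k1" (the pictures are not rectified: a ray, as slopes to the right and down, at radius r is drawn at 1 + k1 r^2 times it, then the intrinsics apply), "R" (3x3) and "t" (3): a world point X has camera coordinates R X + t; the wrist camera has in their place "T_tool_cam" (4x4, takes a point from camera to tool coordinates, whose origin is the TCP and whose axes are the flange's). Camera axes: x right, y down, z forward; pixel columns grow to the right and rows downward; lengths in m; the calibration is good to about 2 mm. A picture is of the moment at which its call begins: read the wrist's pose just before it. camera_model takes no time and is no camera call.
- robot.sign_off(): hands the job in; it is judged then, once.
The state is a dict: "time_s": time; "joint_positions": joint angles; "joint_velocities": joint speeds; "effort": joint torques, N m; "tool_pos": TCP position; "tool_rot": TCP orientation; "force": force on the tool from outside, world axes, zero at the start; "torque": the same for the moment, N m; "finger_gap": finger opening in m; "finger_force": force on a finger pad.
Only numpy, scipy, OpenCV 4.12 (cv2) and the standard library are available. Lean on these libraries where they do the work, as an engineer would, in place of code of your own. Each camera call takes 0.05 s, during which the arm holds its last target. There are 200 camera calls.

TASK

Three bundles of blister packs lean on the wide feed stand; one of them lies upside down, showing its plain foil backs instead of its tablet domes. Take that one by its upper end, turn it over and set it on the empty single checking stand so that it lies flat on the slope, foot on the lip and more or less in the middle, with its domes facing outward and up; lower it right down onto the stand before you let go. Leave the other two bundles where they are.

Things in the scene. Friction and masses are not known exactly. Their poses are not given: they have to be found in the camera images.
- bundle_turned: Upside-down bundle on the feed stand: stiff block of blister packs in a paper sleeve, 100 x 62 x 22 mm, 90 g. Origin at its middle; x along the length, to its upper end; y across; z out of the dome side (here into the slope). Foil backs at z = -11 mm, front at +7, domes up to +11 from x = -47 to +21; the upper end (x = 21 to 50) is plain, 18 mm thick: pinch it there across the thickness.
- bundle_right1: Like bundle_turned, same axes, but right way up: domes out of the slope. Stays where it is. All three lean on a fixed 270 mm wide dark steel stand, in places 85 mm apart in varying order; its section and slope are the checking stand's, so the upper 42 mm of each bundle stand free, front and back.
- bundle_right2: The other right-way-up bundle, same as bundle_right1. Stays where it is.
- check_stand: Empty dark steel stand, fixed, 100 mm wide, facing its own -x. Origin: middle of its footprint on the table, z up. Plate at 50 degrees: up the slope is (0.643, 0, 0.766), out of it (-0.766, 0, 0.643). It meets the lip (14 mm proud, square to the plate) at (-23.7, y, 22) mm and reaches 58 mm up from there. A seated bundle has its middle at (0, 0, 67.4) mm, its upper 42 mm free front and back.
Not all that is in view belongs to the job. What is shaped like the bundle_turned but red is not meant. What is shaped like the check_stand but green or purple is not meant.

How it is judged:
By the outcome, as a careful person would: the job done as asked, in the order asked, and still so for the second after the job is handed in, with the robot touching nothing.
It also fails if it takes over 42 s, if anything falls off the work surface, if the arm or the gripper's body presses on something with over 40 N, if the wrist force passes 120 N, or if a joint passes its speed limit or range.

## Working session

There is one attempt and no reset: what is moved stays moved. The work goes in short steps, Python scripts to look and compute and a shell command to move; the robot and the scene stay as the last step left them, time stands still between calls to the robot, and variables do not carry over. Pictures are saved under pics/ and viewed, at most 10 in all, crops included, and the job is handed in when it is done.

```bash
mkdir -p pics; ls
python3 - <<'E'
from workcell import robot
import cv2,numpy as np
print(robot.state())
for n in("scene","top"):
    im,d=robot.grab_frame(n); cv2.imwrite(f"pics/{n}0.png",im); np.savez(f"{n}0.npz",im=im,d=d)
    m=robot.camera_model(n);print(n,m)
print(robot.camera_model("wrist"),robot.tcp_to_grasp)
E
```

```text
pics
{'time_s': 0.0, 'joint_positions': array([ 1.41123418,  0.50188018, -0.42677555,  1.55148706,  0.22079236,
        1.13831408, -0.2103101 ]), 'joint_velocities': array([-0.00180196, -0.00169088, -0.00133685, -0.00010354,  0.00203835,
       -0.00132693, -0.0012031 ]), 'effort': array([-1.13262445e-05, -5.69520092e+01, -5.81597999e+00, -2.80938309e+01,
        1.06811456e-02,  1.19172886e-02, -2.33595223e-07]), 'tool_pos': array([ 0.26633908, -0.5921342 ,  0.2302223 ]), 'tool_rot': array([-1.00020973e-03,  9.77737886e-01,  2.09827531e-01, -1.80452868e-04]), 'force': array([ 0.60564379, -0.56870032, -0.00116002]), 'torque': array([-0.0094795 ,  0.03019211, -0.00384586]), 'finger_force': 0.0, 'finger_gap': 0.08544749864520916}
scene {'intrinsics': array([[493.25086614,   0.        , 317.69606736],
       [  0.        , 493.25086614, 243.57712329],
       [  0.        ,   0.        ,   1.        ]]), 'k1': -0.08223003255901472, 'R': array([[ 0.45592117,  0.88991294,  0.0138143 ],
       [ 0.60037969, -0.29605504, -0.74289679],
       [-0.65702368,  0.3469962 , -0.66926342]]), 't': a
[... 310 characters left out ...]
-0.99336326,  0.00289313, -0.11498292],
       [ 0.11497148, -0.00385204, -0.99336132]]), 't': array([0.00904307, 0.44036588, 1.50481319])}
{'intrinsics': array([[335.4407261 ,   0.        , 324.07684832],
       [  0.        , 335.4407261 , 241.86910734],
       [  0.        ,   0.        ,   1.        ]]), 'k1': 0.016903221019607163, 'T_tool_cam': array([[ 1.13336656e-04, -9.44399524e-01, -3.28800131e-01,
         8.50698485e-02],
       [ 9.99999980e-01,  5.24502091e-05,  1.94047066e-04,
         8.95440081e-04],
       [-1.66012321e-04, -3.28800147e-01,  9.44399511e-01,
        -1.42646017e-01],
       [ 0.00000000e+00,  0.00000000e+00,  0.00000000e+00,
         1.00000000e+00]])} 0.0187
```

View pics/scene0.png

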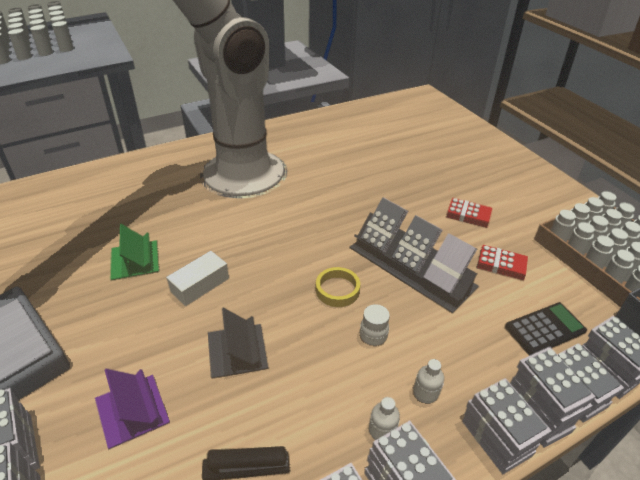

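View pics/top0.png

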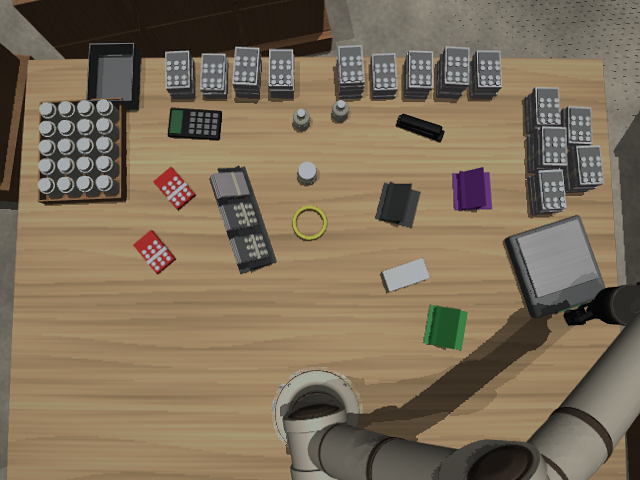

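Scene shows the foil-backed bundle at scene (452,262) / top (230,184). The dark check stand is at scene (240,342) / top (398,203).
Candidates:
- Foil bundle: top (230,184). This is my choice.
- Domed bundles: (243,213) and (252,245), right way up.
- Red blocks: (174,187) and (154,252), excluded.
- Stands: dark (398,203) chosen; green (445,327) and purple (472,189) excluded.

```bash
cat > h.py <<'E'
import numpy as np,cv2
from workcell import robot
from scipy.spatial.transform import Rotation as Ro
def cloud(n,d,T=None):
    m=robot.camera_model(n);K=m["intrinsics"];v,u=np.mgrid[:480,:640]
    p=cv2.undistortPoints(np.stack([u,v],-1).reshape(-1,1,2).astype(float),K,np.array([m["k1"],0,0,0.])).reshape(480,640,2)
    c=np.dstack([p*d[...,None],d])
    if n=="wrist": return c@(T[:3,:3]@m["T_tool_cam"][:3,:3]).T+(T@m["T_tool_cam"])[:3,3]
    return (c-m["t"])@m["R"]
def Ttool(s=None):
    s=s or robot.state();T=np.eye(4);T[:3,:3]=Ro.from_quat(np.roll(s["tool_rot"],-1)).as_matrix();T[:3,3]=s["tool_pos"];return T
E
python3 - <<'E'
from h import *
for n,boxes in(("top",[("feed",205,160,280,278),("chk",370,175,425,232)]),("scene",[("feed",345,195,480,310),("chk",200,300,275,380)])):
    z=np.load(n+"0.npz");P=cloud(n,z["d"])
    for b,x0,y0,x1,y1 in boxes:
        p=P[y0:y1,x0:x1].reshape(-1,3);ok=(z["d"][y0:y1,x0:x1].ravel()>0)
        p=p[ok&(p[:,2]>.012)&(p[:,2]<.2)]
        r=cv2.minAreaRect((p[:,:2]*1000).astype(np.float32));print(n,b,len(p),p.min(0).round(3),p.max(0).round(3),r)
z=np.load("top0.npz");P=cloud("top",z["d"])
for u,v in[(230,184),(243,213),(252,245),(398,203),(385,218),(410,222)]:print(u,v,P[v,u].round(4))
a=cv2.resize(np.load("scene0.npz")["im"][190:315,340:490],None,fx=5,fy=4.8,interpolation=2)
b=cv2.resize(z["im"][160:240,365:435],None,fx=5,fy=5)
cv2.imwrite("pics/c1.png",a)
cv2.imwrite("pics/c2.png",np.hstack([cv2.resize(z["im"][155:285,200:285],(392,600),interpolation=2),cv2.resize(np.load("scene0.npz")["im"][300:385,200:275],(400,600),interpolation=2)]))
E
```

```text
top feed 3135 [0.368 0.116 0.012] [0.648 0.291 0.118] ((507.8482666015625, 203.64422607421875), (174.87750244140625, 279.6094970703125), 89.86873626708984)
top chk 861 [ 0.483 -0.25   0.012] [ 0.593 -0.162  0.077] ((537.0814819335938, -213.88314819335938), (86.94754028320312, 99.53083038330078), 76.66348266601562)
scene feed 6698 [0.356 0.01  0.012] [0.637 0.455 0.113] ((478.891357421875, 213.81068420410156), (274.0937194824219, 447.18865966796875), 49.04471969604492)
scene chk 1513 [ 0.483 -0.244  0.013] [ 0.593 -0.169  0.067] ((538.719970703125, -205.31121826171875), (54.559165954589844, 101.64704132080078), 75.27337646484375)
230 184 [0.576  0.217  0.0829]
243 213 [0.5037 0.1846 0.0727]
252 245 [0.4223 0.1609 0.0757]
398 203 [ 0.5338 -0.2111  0.0411]
385 218 [ 0.4976 -0.1791  0.0225]
410 222 [ 0.4894 -0.247   0.0058]
```

View pics/c1.png

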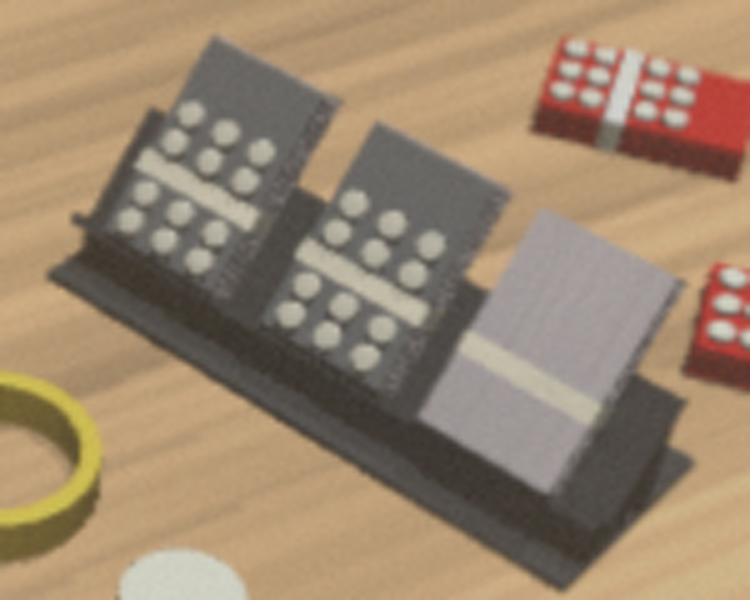

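View pics/c2.png

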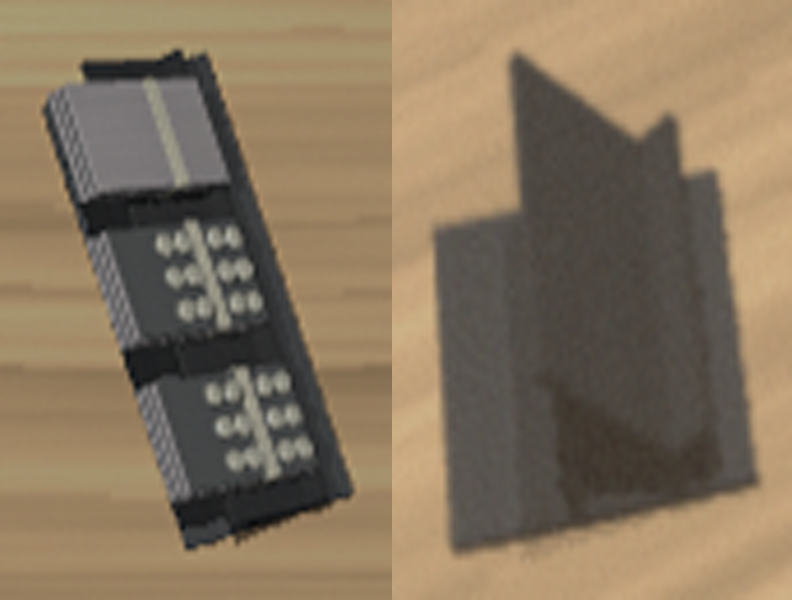

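The crop confirms the bundle at scene (452,262) is the foil-up one, with a plain back and a paper band. The two beside it show domes. The dark single stand is at scene (240,342). Next I'll fit the planes and poses.

```bash
cat > fit.py <<'E'
from h import *
def plane(p,n0,it=400,tol=.0025,slope=50):
    # ransac plane with normal elevation = 40deg (nz=.643)
    rng=np.random.default_rng(0);best=(0,)
    for _ in range(it):
        a,b,c=p[rng.choice(len(p),3,False)];n=np.cross(b-a,c-a);l=np.linalg.norm(n)
        if l<1e-6:continue
        n/=l;n*=np.sign(n[2])
        if abs(n[2]-.643)>.08:continue
        k=abs((p-a)@n)<tol
        if k.sum()>best[0]:best=(k.sum(),k)
    if len(best)<2:return None
    q=p[best[1]];c=q.mean(0);n=np.linalg.svd(q-c,full_matrices=False)[2][2];n*=np.sign(n[2])
    return n,c,q
def rect(n,c,q):
    h=np.array([-n[0],-n[1],0]);h/=np.linalg.norm(h);y=np.cross([0,0,1],h);u=np.cross(y,n);u=-u if u[2]<0 else u
    A=np.c_[(q-c)@y,(q-c)@u];return h,y,u,np.percentile(A,[1,50,99],axis=0)
E
python3 - <<'E'
from fit import *
np.set_printoptions(precision=4,suppress=True)
for n in("top","scene"):
    m=robot.camera_model(n);print(n,"cam",-m["R"].T@m["t"])
    z=np.load(n+"0.npz");P=cloud(n,z["d"])
    foil=P[170:200,215:248] if n=="top" else P[235:293,425:478]
    chk=P[175:232,370:425] if n=="top" else P[305:375,205:270]
    for b,p in(("foil",foil),("chk",chk)):
        p=p.reshape(-1,3);p=p[(p[:,2]>.015)&(p[:,2]<.15)]
        r=plane(p,0)
        if r is None:print(b,"none",len(p));continue
        h,y,u,A=rect(*r);print(n,b,len(r[2]),"n",r[0],"c",r[1],"yaw of up",np.degrees(np.arctan2(h[1],h[0])));print(A*1000)
# xArm7 FK check
def fk(q,par):
    T=np.eye(4)
    for (al,a,d),t in zip(par,q):
        ca,sa,ct,st=np.cos(al),np.sin(al),np.cos(t),np.sin(t)
        T=T@np.array([[ct,-st,0,a],[st*ca,ct*ca,-sa,-d*sa],[st*sa,ct*sa,ca,d*ca],[0,0,0,1]])
    return T
h=np.pi/2
par=[(0,0,.267),(-h,0,0),(h,0,.293),(h,.0525,0),(h,.0775,.3425),(h,0,0),(-h,.076,.097)]
s=robot.state();T=fk(s["joint_positions"],par);print(T,Ttool(s))
E
```

```text
top cam [0.2645 0.0136 1.5454]
top foil 501 n [ 0.2608 -0.7202  0.6429] c [0.5773 0.2155 0.0788] yaw of up 109.90442567230114
[[-30.3632 -53.6817]
 [  0.4125   0.8413]
 [ 29.6708  47.9285]]
top chk 440 n [0.2017 0.7318 0.651 ] c [ 0.537  -0.2107  0.0439] yaw of up -105.40812653002375
[[-48.0787 -30.2755]
 [  1.3933  -1.2098]
 [ 48.1106  31.424 ]]
scene cam [ 1.069  -0.3364  0.7378]
scene foil 1394 n [ 0.2385 -0.7275  0.6433] c [0.5788 0.2129 0.0737] yaw of up 108.15289155073462
[[-30.4734 -49.5555]
 [ -1.1991   0.5026]
 [ 61.3319  48.3231]]
scene chk 1130 n [0.1854 0.732  0.6555] c [ 0.5405 -0.2116  0.0433] yaw of up -104.21221574386682
[[-51.8723 -30.7132]
 [  0.9023   0.431 ]
 [ 46.6125  29.3894]]
[[ 0.417   0.9087 -0.0204  0.2836]
 [ 0.908  -0.4175 -0.0343  0.5166]
 [-0.0397 -0.0042 -0.9992  0.3125]
 [ 0.      0.      0.      1.    ]] [[ 0.9119  0.4104 -0.0007  0.2664]
 [ 0.4104 -0.9119  0.0016 -0.5922]
 [ 0.0001 -0.0018 -1.      0.2304]
 [ 0.      0.      0.      1.    ]]
```

```bash
cat >> h.py <<'E'
from scipy.linalg import fractional_matrix_power as fmp
import json
def pose(x,z,p):
    z=np.array(z,float);z/=np.linalg.norm(z);x=np.array(x,float);x-=z*(x@z);x/=np.linalg.norm(x)
    T=np.eye(4);T[:3,:3]=np.c_[x,np.cross(z,x),z];T[:3,3]=p;return T
def plan(B,N=None,A=None):
    "equal rows (dp, twist units) from A (measured pose) to B"
    A=Ttool() if A is None else A;D=np.linalg.inv(A)@B
    rv=np.degrees(Ro.from_matrix(D[:3,:3]).as_rotvec())/5
    N=N or int(np.ceil(max(abs(D[:3,3]).max()/.024,abs(rv).max(),1)))
    r=fmp(D,1/N).real
    print(N,"rows dp",(r[:3,3]/.025).round(2),"twist",(rv/N).round(3),"| net dp",(D[:3,3]/.025).round(2),"net twist",rv.round(2))
E
python3 - <<'E'
from h import *
A=Ttool()
M=A.copy();M[:3,3]=[.45,-.25,.30]
L=pose([.946,.326,0],[0,0,-1],[.56,.17,.28])
plan(M);plan(L,A=M)
E
```

```text
13 rows dp [ 0.95 -0.73 -0.21] twist [ 0.  0. -0.] | net dp [12.31 -9.47 -2.77] net twist [ 0.  0. -0.]
15 rows dp [ 0.69 -0.93  0.05] twist [-0.001  0.     0.07 ] | net dp [ 10.91 -13.51   0.82] net twist [-0.02  0.    1.04]
```

```bash
python3 -m crank '{"dp":[[0.95,-0.73,-0.3],[0.95,-0.73,-0.3],[0.95,-0.73,-0.3],[0.95,-0.73,-0.3],[0.95,-0.73,-0.3],[0.95,-0.73,-0.3],[0.95,-0.73,-0.3],[0.95,-0.73,-0.3],[0.95,-0.73,-0.3],[0.95,-0.73,0]],"twist":[[0,0,0],[0,0,0],[0,0,0],[0,0,0],[0,0,0],[0,0,0],[0,0,0],[0,0,0],[0,0,0],[0,0,0]]}'
python3 -m crank '{"dp":[[0.95,-0.73,0],[0.95,-0.73,0],[0.95,-0.73,0],[0.7,-0.93,0],[0.7,-0.93,0],[0.7,-0.93,0],[0.7,-0.93,0],[0.7,-0.93,0],[0.7,-0.93,0],[0.7,-0.93,0]],"twist":[[0,0,0],[0,0,0],[0,0,0],[0,0,0.1],[0,0,0.1],[0,0,0.1],[0,0,0.1],[0,0,0.1],[0,0,0.1],[0,0,0.1]]}'
python3 - <<'E'
from h import *
s=robot.state();print(s["time_s"],s["joint_positions"].round(3))
plan(pose([.946,.326,0],[0,0,-1],[.56,.17,.28]))
E
```

```text
time_s: 0.93
tool_pos: [0.4094, -0.3278, 0.3001]
tool_rot: [0.001, 0.978, 0.21, 0.0]
force: [1.3, -0.1, 0.3]
finger_gap: 0.0853
finger_force: 0.0
time_s: 1.77
tool_pos: [0.5008, -0.0509, 0.2986]
tool_rot: [0.0, 0.984, 0.18, -0.0]
force: [0.1, -1.0, -0.4]
finger_gap: 0.0856
finger_force: 0.0
1.7667 [ 0.722  0.208 -0.767  1.822  0.156  1.174 -1.304]
8 rows dp [ 0.66 -0.94  0.09] twist [0.    0.001 0.042] | net dp [ 5.34 -7.43  0.74] net twist [0.   0.01 0.34]
```

```bash
python3 -m crank '{"dp":[[0.66,-0.94,0.1],[0.66,-0.94,0.1],[0.66,-0.94,0.1],[0.66,-0.94,0.1],[0.66,-0.94,0.1],[0.66,-0.94,0.1],[0,0,0],[0,0,0]],"twist":[[0,0,0.05],[0,0,0.05],[0,0,0.05],[0,0,0.05],[0,0,0.05],[0,0,0.05],[0,0,0],[0,0,0]]}' 60
cat > wl.py <<'E'
from fit import *
import sys
np.set_printoptions(precision=4,suppress=True)
n=sys.argv[1];s=robot.state();T=Ttool(s);im,d=robot.grab_frame("wrist")
np.savez(n+".npz",im=im,d=d,T=T);cv2.imwrite(f"pics/{n}.png",im);print(s["time_s"],T[:3,3],s["joint_positions"].round(3))
E
python3 wl.py w1
```

```text
time_s: 2.43
tool_pos: [0.5449, 0.1164, 0.2833]
tool_rot: [-0.001, 0.986, 0.169, -0.001]
force: [-0.0, -0.6, 0.5]
finger_gap: 0.0596
finger_force: 0.0
2.4333 [0.5449 0.1164 0.2833] [ 0.392  0.354 -0.814  1.717  0.274  1.19  -1.725]
```

View pics/w1.png

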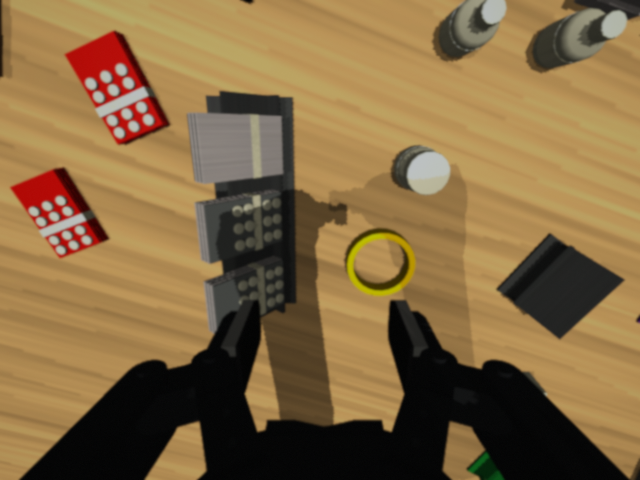

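The wrist view shows the foil bundle centred at about (240,147) with its free upper end at the left (~192). The two domed bundles are below it, and the check stand is at (560,288).

Run:
```python
from fit import *
np.set_printoptions(precision=4,suppress=True)
z=np.load("w1.npz");P=cloud("wrist",z["d"],z["T"])
for nm,(y0,y1,x0,x1) in dict(foil=(108,186,184,285),chk=(225,345,490,630)).items():
    p=P[y0:y1,x0:x1].reshape(-1,3);p=p[(p[:,2]>.014)&(p[:,2]<.15)]
    r=plane(p,0)
    h,y,u,A=rect(*r);yw=np.degrees(np.arctan2(h[1],h[0]))
    print(nm,len(r[2]),"n",r[0],"c",r[1],"yaw",yw);print(A*1000)
    q=np.c_[(r[2]-r[1])@y,(r[2]-r[1])@u]*1000
    print(cv2.minAreaRect(q.astype(np.float32)))
    mid=r[1]+((A[0]+A[2])/2)@np.array([y,u]);print("rect centre",mid)
print("table z",np.median(P[400:470,300:310,2]),np.median(P[60:100,300:400,2]))
```

```text
foil 5413 n [ 0.2447 -0.7243  0.6446] c [0.5784 0.2166 0.0791] yaw 108.66830782826115
[[-29.4025 -54.9488]
 [ -0.4656   2.5811]
 [ 31.1637  43.9449]]
((0.8067188262939453, -6.268398284912109), (62.38668441772461, 101.85264587402344), 0.06946196407079697)
rect centre [0.5787 0.2129 0.0749]
chk 4512 n [0.1955 0.7398 0.6438] c [ 0.5387 -0.2123  0.0451] yaw -104.79911439037005
[[-50.4075 -29.6075]
 [  0.8774   0.6577]
 [ 47.2932  27.4167]]
((-1.5409774780273438, -1.0155525207519531), (58.375980377197266, 100.66783905029297), 89.62808990478516)
rect centre [ 0.5374 -0.2112  0.0443]
table z 0.3613690375981199 0.00018671320881052944
```

```bash
cat > tg.py <<'E'
from h import *
def fr(yaw):
    a=np.radians(yaw);h=np.array([np.cos(a),np.sin(a),0]);u=.6428*h+[0,0,.766];n=-.766*h+[0,0,.6428];return h,u,n
hF,uF,nF=fr(108.7);mF=np.array([.5787,.2129,.0749])-.0005*uF-.011*nF
hC,uC,nC=fr(-104.8);mC=np.array([.5374,-.2112,0])+.0050*hC+[0,0,.0674]
def feed(x,off=.0025): # tool y=+n, z=-u
    return pose(np.cross(nF,-uF),-uF,mF+x*uF+off*nF)
def chk(x,off=-.0025,lat=0,lift=0): # tool y=-n', z=-u'
    X=np.cross(-nC,-uC);return pose(X,-uC,mC+x*uC+(off+lift)*nC+lat*X)
E
python3 - <<'E'
from tg import *
print(mF,mC);plan(feed(.2),9);plan(feed(.096),A=feed(.2))
E
```

```text
[0.57610156 0.22057676 0.0674462 ] [ 0.53612277 -0.21603412  0.0674    ]
9 rows dp [ 0.29 -1.02 -0.04] twist [-0.889 -0.003  0.014] | net dp [ 2.63 -8.66  2.44] net twist [-8.   -0.03  0.12]
5 rows dp [-0.   -0.    0.83] twist [0. 0. 0.] | net dp [ 0.   -0.    4.16] net twist [0. 0. 0.]
```

```bash
python3 -m crank '{"dp":[[0.25,-0.9,0],[0.25,-0.9,0],[0.25,-0.9,0],[0.25,-0.9,0],[0.25,-0.9,0],[0.25,-0.9,0],[0.25,-0.9,0],[0.25,-0.9,0],[0.25,-0.9,0],[0.25,-0.9,0]],"twist":[[-0.8,0,0],[-0.8,0,0],[-0.8,0,0],[-0.8,0,0],[-0.8,0,0],[-0.8,0,0],[-0.8,0,0],[-0.8,0,0],[-0.8,0,0],[-0.8,0,0]]}'
python3 -m crank '{"dp":[[0,0,0],[0,0,0]],"twist":[[0,0,0],[0,0,0]]}'
python3 - <<'E'
from tg import *
s=robot.state();print(s["time_s"],s["joint_positions"].round(3));plan(feed(.096));plan(feed(.2))
E
```

```text
time_s: 3.32
tool_pos: [0.5366, 0.332, 0.2158]
tool_rot: [0.339, 0.926, 0.155, 0.058]
force: [1.7, 0.6, -0.9]
finger_gap: 0.0602
finger_force: 0.0
time_s: 3.48
tool_pos: [0.5338, 0.3335, 0.2124]
tool_rot: [0.338, 0.926, 0.159, 0.055]
force: [0.7, -0.0, 0.2]
finger_gap: 0.0601
finger_force: 0.0
3.4833 [-0.55   0.758 -0.581  1.436  0.865  1.648 -2.536]
4 rows dp [0.04 0.02 0.93] twist [ 0.005 -0.011  0.038] | net dp [0.14 0.06 3.7 ] net twist [ 0.02 -0.04  0.15]
1 rows dp [ 0.16  0.07 -0.46] twist [ 0.019 -0.042  0.153] | net dp [ 0.16  0.07 -0.46] net twist [ 0.02 -0.04  0.15]
```

```bash
python3 -m crank '{"dp":[[0.05,0.02,0.9],[0.05,0.02,0.9],[0.05,0.02,0.9],[0,0,0.9],[0,0,0],[0,0,0]],"twist":[[0,0,0.05],[0,0,0.05],[0,0,0.05],[0,0,0],[0,0,0],[0,0,0]]}' 50
python3 - <<'E'
from tg import *
s=robot.state();print(s["time_s"],s["joint_positions"].round(3));plan(feed(.021))
E
python3 wl.py w2
```

```text
time_s: 3.98
tool_pos: [0.56, 0.2746, 0.149]
tool_rot: [0.338, 0.928, 0.148, 0.059]
force: [0.7, 0.3, 0.2]
finger_gap: 0.0498
finger_force: 0.0
3.9833 [-0.521  0.768 -0.467  1.545  0.876  1.476 -2.554]
4 rows dp [-0.02 -0.07  0.78] twist [ 0.005 -0.009 -0.03 ] | net dp [-0.1  -0.28  3.11] net twist [ 0.02 -0.03 -0.12]
3.9833 [0.56   0.2746 0.149 ] [-0.521  0.768 -0.467  1.545  0.876  1.476 -2.554]
```

View pics/w2.png

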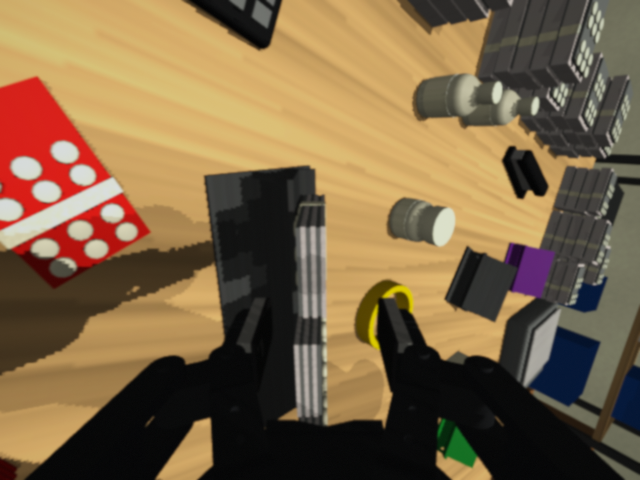

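The view shows the bundle's end face upright between the open fingers, columns 300–326, rows 205–315. The domed neighbour is below it. I'll check its extents in tool coordinates.

Run:
```python
from tg import *
np.set_printoptions(precision=1,suppress=True)
z=np.load("w2.npz");T=z["T"];P=cloud("wrist",z["d"],T);G=feed(.021)
p=(P[195:330,285:340].reshape(-1,3)-mF)
X=G[:3,0];q=np.c_[p@uF,p@X,p@nF]*1000
k=(q[:,0]>40)&(q[:,0]<56)&(abs(q[:,1])<50);q=q[k];print(k.sum());print(np.percentile(q,[2,10,50,90,98],axis=0))
e=q[abs(q[:,1])<40];print(np.histogram(e[:,1],np.arange(-50,51,5)))
```

```text
2689
[[ 43.6 -29.   -6.1]
 [ 48.1 -23.3  -4.6]
 [ 49.2   3.8   2.6]
 [ 50.3  27.6   9.7]
 [ 50.8  30.9  11.1]]
(array([  0,   0,   0,  18, 185, 186, 192, 197, 203, 211, 212, 219, 225,
       224, 234, 230, 153,   0,   0,   0]), array([-50, -45, -40, -35, -30, -25, -20, -15, -10,  -5,   0,   5,  10,
        15,  20,  25,  30,  35,  40,  45,  50]))
```

```bash
python3 -m crank '{"dp":[[-0.03,-0.07,0.6],[-0.03,-0.07,0.6],[-0.02,-0.07,0.6],[0,-0.07,0.5],[0,0,0.4],[0,0,0.3],[0,0,0],[0,0,0]],"twist":[[0,0,-0.03],[0,0,-0.03],[0,0,-0.03],[0,0,-0.03],[0,0,0],[0,0,0],[0,0,0],[0,0,0]]}' 50
python3 - <<'E'
from tg import *
s=robot.state();print(s["time_s"],s["joint_positions"].round(3),s["force"]);plan(feed(.021))
E
```

```text
time_s: 4.7
tool_pos: [0.5709, 0.2373, 0.086]
tool_rot: [0.337, 0.927, 0.156, 0.058]
force: [0.3, 0.5, 0.1]
finger_gap: 0.0503
finger_force: 0.0
4.7 [-0.539  0.806 -0.353  1.615  0.885  1.324 -2.561] [0.25704502 0.47035666 0.09201394]
1 rows dp [-0.02  0.16  0.18] twist [-0.001 -0.07   0.046] | net dp [-0.02  0.16  0.18] net twist [-0.   -0.07  0.05]
```

```bash
python3 -m crank '{"dp":[[-0.02,0.16,0.18],[0,0,0],[0,0,0]],"twist":[[0,-0.07,0],[0,0,0],[0,0,0]]}' 50
python3 - <<'E'
from tg import *
plan(feed(.021))
E
```

```text
time_s: 4.95
tool_pos: [0.5726, 0.2313, 0.0853]
tool_rot: [0.338, 0.927, 0.154, 0.055]
force: [0.9, 1.2, 0.4]
finger_gap: 0.05
finger_force: 0.0
1 rows dp [-0.   -0.02 -0.  ] twist [-0.001  0.001  0.04 ] | net dp [-0.   -0.02 -0.  ] net twist [-0.    0.    0.04]
```

```bash
python3 -m crank '{"dp":[[0,0,0],[0,0,0],[0,0,0],[0,0,0],[0,0,0],[0,0,0],[0,0,0],[0,0,0]],"twist":[[0,0,0],[0,0,0],[0,0,0],[0,0,0],[0,0,0],[0,0,0],[0,0,0],[0,0,0]]}' 5
python3 - <<'E'
from tg import *
plan(feed(.021));print(robot.state()["joint_positions"].round(3))
E
```

```text
time_s: 5.62
tool_pos: [0.5722, 0.232, 0.085]
tool_rot: [0.337, 0.927, 0.155, 0.055]
force: [-1.4, 2.0, 3.2]
finger_gap: 0.0171
finger_force: 59.3
1 rows dp [0.   0.02 0.01] twist [-0.008 -0.005  0.052] | net dp [0.   0.02 0.01] net twist [-0.01 -0.    0.05]
[-0.532  0.806 -0.351  1.618  0.884  1.321 -2.555]
```

```bash
python3 -m crank '{"dp":[[0,0.1,-0.2],[0,0.2,-0.5],[0,0.3,-0.8],[0,0.3,-0.9],[0,0.3,-0.9],[0,0.3,-0.9],[0,0.3,-0.9],[0,0,-0.5],[0,0,0]],"twist":[[0,0,0],[0,0,0],[0,0,0],[0,0,0],[0,0,0],[0,0,0],[0,0,0],[0,0,0],[0,0,0]]}'
python3 - <<'E'
from tg import *
s=robot.state();print(s["joint_positions"].round(3));plan(chk(.021+.13,lift=.015));
A=Ttool();D=np.linalg.inv(A)@chk(.021+.13,lift=.015)
for f in(.25,.5,.75):
    M=A@fmp(D,f).real;print(M[:3,3].round(3),M[:3,2].round(2),"foot",(M[:3,3]+.071*M[:3,2]).round(3))
E
```

```text
time_s: 6.37
tool_pos: [0.5547, 0.2873, 0.2241]
tool_rot: [0.336, 0.927, 0.155, 0.057]
force: [-0.6, 0.6, 0.0]
finger_gap: 0.0175
finger_force: 58.8
[-0.58   0.669 -0.404  1.497  0.79   1.541 -2.442]
17 rows dp [-0.19  1.51  0.13] twist [ 0.909 -0.     0.431] | net dp [-9.21 15.84 14.89] net twist [ 1.546e+01 -1.000e-02  7.330e+00]
[0.572 0.145 0.297] [ 0.14 -0.32 -0.94] foot [0.582 0.122 0.231]
[ 0.572 -0.015  0.316] [ 0.11  0.01 -0.99] foot [ 0.58  -0.015  0.245]
[ 0.552 -0.171  0.279] [ 0.12  0.34 -0.93] foot [ 0.56  -0.147  0.212]
```

```bash
python3 -m crank '{"dp":[[-0.12,0.95,0.08],[-0.12,0.95,0.08],[-0.12,0.95,0.08],[-0.12,0.95,0.08],[-0.12,0.95,0.08],[-0.12,0.95,0.08],[-0.12,0.95,0.08],[-0.12,0.95,0.08],[-0.12,0.95,0.08],[-0.12,0.95,0.08]],"twist":[[0.57,0,0.27],[0.57,0,0.27],[0.57,0,0.27],[0.57,0,0.27],[0.57,0,0.27],[0.57,0,0.27],[0.57,0,0.27],[0.57,0,0.27],[0.57,0,0.27],[0.57,0,0.27]]}'
python3 - <<'E'
from tg import *
s=robot.state();print(s["joint_positions"].round(3));plan(chk(.021+.13,lift=.015),17)
E
```

```text
time_s: 7.2
tool_pos: [0.5724, 0.0622, 0.3077]
tool_rot: [0.09, 0.993, 0.053, 0.053]
force: [-0.0, -1.1, -1.0]
finger_gap: 0.017
finger_force: 59.0
[ 0.065  0.243 -0.408  1.735  0.328  1.148 -1.924]
17 rows dp [-0.1   0.93  0.06] twist [0.577 0.002 0.269] | net dp [-4.45 13.11  6.8 ] net twist [9.8  0.03 4.57]
```

```bash
python3 -m crank '{"dp":[[-0.1,0.93,0.06],[-0.1,0.93,0.06],[-0.1,0.93,0.06],[-0.1,0.93,0.06],[-0.1,0.93,0.06],[-0.1,0.93,0.06],[-0.1,0.93,0.06],[-0.1,0.93,0.06],[-0.1,0.93,0.06],[-0.1,0.93,0.06]],"twist":[[0.58,0,0.27],[0.58,0,0.27],[0.58,0,0.27],[0.58,0,0.27],[0.58,0,0.27],[0.58,0,0.27],[0.58,0,0.27],[0.58,0,0.27],[0.58,0,0.27],[0.58,0,0.27]]}'
python3 - <<'E'
from tg import *
s=robot.state();print(s["joint_positions"].round(3));plan(chk(.021+.13,lift=.015),8)
E
```

```text
time_s: 8.03
tool_pos: [0.5527, -0.1664, 0.2783]
tool_rot: [-0.168, 0.983, -0.051, 0.048]
force: [0.6, -0.1, -1.3]
finger_gap: 0.0173
finger_force: 59.0
[ 0.669  0.342 -0.264  1.695 -0.287  1.162 -1.136]
8 rows dp [-0.09  0.82  0.05] twist [0.5   0.004 0.232] | net dp [-1.19  6.34  1.35] net twist [4.   0.03 1.85]
```

```bash
python3 -m crank '{"dp":[[-0.09,0.82,0.05],[-0.09,0.82,0.05],[-0.09,0.82,0.05],[-0.09,0.82,0.05],[-0.09,0.82,0.05],[-0.09,0.82,0.05],[-0.09,0.6,0.05],[0,0,0],[0,0,0]],"twist":[[0.5,0,0.23],[0.5,0,0.23],[0.5,0,0.23],[0.5,0,0.23],[0.5,0,0.23],[0.5,0,0.23],[0.5,0,0.23],[0,0,0],[0,0,0]]}'
python3 - <<'E'
from tg import *
s=robot.state();print(s["joint_positions"].round(3));plan(chk(.021+.03,lift=.012));plan(chk(.021+.13,lift=.015))
for n in("top","scene"):
    im,d=robot.grab_frame(n);cv2.imwrite(f"pics/{n}1.png",im)
    if n=="top":a=im[120:300,330:480]
    else:b=im[180:400,100:340]
cv2.imwrite("pics/c3.png",np.hstack([cv2.resize(a,(375,450)),cv2.resize(b,(425,450))]))
E
python3 wl.py w3
```

```text
time_s: 8.78
tool_pos: [0.5202, -0.2809, 0.2058]
tool_rot: [-0.318, 0.94, -0.113, 0.042]
force: [0.3, 0.6, -0.7]
finger_gap: 0.0173
finger_force: 59.2
[ 0.926  0.625 -0.221  1.559 -0.459  1.322 -0.889]
5 rows dp [-0.01  0.21  0.79] twist [0.102 0.011 0.04 ] | net dp [-0.05  0.96  3.96] net twist [0.51 0.05 0.2 ]
2 rows dp [-0.03  0.51 -0.02] twist [0.255 0.026 0.1  ] | net dp [-0.06  1.01 -0.04] net twist [0.51 0.05 0.2 ]
8.8833 [ 0.5227 -0.2783  0.2087] [ 0.923  0.621 -0.224  1.558 -0.46   1.322 -0.889]
```

View pics/w3.png

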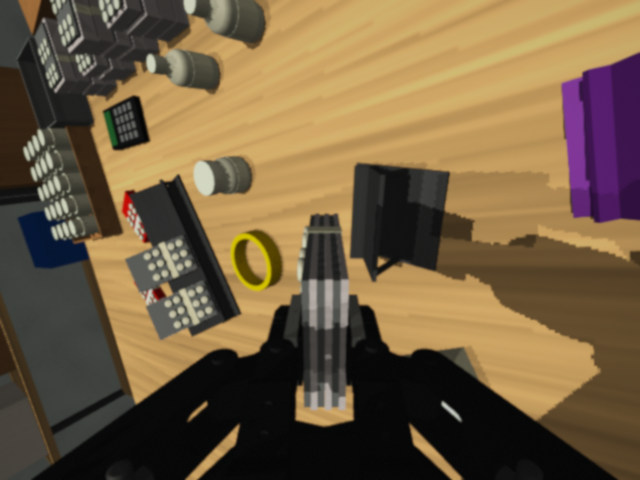

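The bundle is held upright in the fingers with its domes on the left (~(303,250)), which is the outward side. The check stand is at (400,220), ahead and to the right. I'll re-fit the stand and the held bundle from this frame.

Run:
```python
from fit import *
from tg import *
np.set_printoptions(precision=4,suppress=True)
z=np.load("w3.npz");T=z["T"];P=cloud("wrist",z["d"],T)
p=P[155:285,345:455].reshape(-1,3);p=p[(p[:,2]>.014)&(p[:,2]<.15)]
r=plane(p,0)
if r:
    h,y,u,A=rect(*r);print("chk",len(r[2]),r[0],r[1],np.degrees(np.arctan2(h[1],h[0])));print(A*1000,"centre",r[1]+((A[0]+A[2])/2)@np.array([y,u]))
# held bundle in tool frame
q=(P[205:410,290:355].reshape(-1,3)-T[:3,3])@T[:3,:3]*1000
print("tool pts");k=(q[:,2]>-50)&(q[:,2]<85)&(abs(q[:,1])<25);q=q[k];print(np.percentile(q,[1,5,25,50,75,95,99],axis=0))
s=q[(q[:,0]>26)&(q[:,2]<60)&(q[:,2]>-25)] # near side wall x=+31
for a in range(-30,75,10):
    w=q[(q[:,2]>a)&(q[:,2]<a+10)&(q[:,0]>22)]
    if len(w)>10:print(a,len(w),np.percentile(w[:,1],[2,50,98]),np.median(w[:,0]))
```

```text
chk 1962 [0.1892 0.7129 0.6753] [ 0.54   -0.2139  0.0458] -104.86275311343314
[[-51.8302 -32.6308]
 [  1.2299   2.8832]
 [ 46.7142  27.7073]] centre [ 0.538  -0.2117  0.044 ]
tool pts
[[-28.6759 -12.5706 -46.9257]
 [-23.4704 -10.654  -38.2386]
 [ -2.5015  -5.5845 -29.657 ]
 [ 11.9489   0.0741 -28.8153]
 [ 30.1968   5.7281 -19.2421]
 [ 31.6797  10.2719  34.5108]
 [ 32.0637  12.0607  61.2336]]
-30 1368 [-7.7777  0.8605  9.2996] 28.69051237694999
-20 405 [-7.8456  0.4763  9.3302] 31.1080573222353
-10 339 [-7.8301  0.9216  9.3728] 31.151261748710375
0 352 [-11.7469  -1.878    9.2947] 30.91295220909769
10 280 [-11.7549  -0.9872   9.3059] 30.95334574334862
20 252 [-9.9111  0.4661 10.0771] 31.321917442903114
30 181 [-8.3053  0.4647  9.7366] 32.00512337758852
40 158 [-11.799   -1.9211   9.2055] 31.051586121636163
50 147 [-11.9898  -0.7384   9.0989] 30.94497094324717
60 109 [-7.7938  0.4583  9.3083] 31.146871166399496
```

```bash
python3 -m crank '{"dp":[[0,0.2,0.6],[0,0.2,0.6],[0,0.2,0.6],[-0.02,0.2,0.6],[-0.02,0.16,0.6],[0,0,0.5],[0,0,0.4],[0,0,0],[0,0,0]],"twist":[[0.1,0,0.04],[0.1,0,0.04],[0.1,0,0.04],[0.1,0,0.04],[0.11,0,0.04],[0,0,0],[0,0,0],[0,0,0],[0,0,0]]}'
python3 - <<'E'
from tg import *
s=robot.state();print(s["joint_positions"].round(3));plan(chk(.0208+.01,off=-.0018,lift=.006));plan(chk(.0208,off=-.0018))
E
```

```text
time_s: 9.68
tool_pos: [0.5328, -0.2374, 0.1178]
tool_rot: [-0.339, 0.932, -0.117, 0.043]
force: [0.4, -0.8, -0.5]
finger_gap: 0.0171
finger_force: 59.1
[ 0.903  0.729 -0.246  1.642 -0.503  1.163 -0.836]
1 rows dp [-0.09  0.47  0.87] twist [0.003 0.047 0.084] | net dp [-0.09  0.47  0.87] net twist [0.   0.05 0.08]
2 rows dp [-0.04  0.35  0.63] twist [0.001 0.023 0.042] | net dp [-0.09  0.71  1.27] net twist [0.   0.05 0.08]
```

```bash
python3 -m crank '{"dp":[[-0.03,0.12,0.22],[-0.03,0.12,0.22],[-0.03,0.12,0.22],[0,0.12,0.2],[0,0,0],[0,0,0]],"twist":[[0,0.02,0.04],[0,0.02,0.04],[0,0,0],[0,0,0],[0,0,0],[0,0,0]]}'
python3 - <<'E'
from tg import *
plan(chk(.0208,off=-.0018));print(robot.state()["force"])
E
```

```text
time_s: 10.18
tool_pos: [0.5313, -0.2332, 0.0934]
tool_rot: [-0.339, 0.932, -0.121, 0.044]
force: [0.4, 0.9, -1.6]
finger_gap: 0.0172
finger_force: 59.1
1 rows dp [0.01 0.19 0.42] twist [ 0.007  0.001 -0.011] | net dp [0.01 0.19 0.42] net twist [ 0.01  0.   -0.01]
[ 0.42100783  0.91030474 -1.62266696]
```

Remaining: 4.8 mm in toward the plate and 10.5 mm down the slope. I'll go gently and watch the force.

```bash
python3 -m crank '{"dp":[[0,0.05,0.1],[0,0.05,0.1],[0,0.03,0.1],[0,0.02,0.05],[0,0,0],[0,0,0]],"twist":[[0,0,0],[0,0,0],[0,0,0],[0,0,0],[0,0,0],[0,0,0]]}'
python3 - <<'E'
from tg import *
plan(chk(.0208,off=-.0018));f=robot.state()["force"];print(f@uC,f@nC)
E
```

```text
time_s: 10.68
tool_pos: [0.5323, -0.2307, 0.0846]
tool_rot: [-0.339, 0.932, -0.121, 0.044]
force: [-0.7, -0.5, -1.1]
finger_gap: 0.0172
finger_force: 59.1
1 rows dp [-0.    0.05  0.08] twist [ 0.012 -0.004 -0.004] | net dp [-0.    0.05  0.08] net twist [ 0.01 -0.   -0.  ]
-0.3968298784922807 -1.1832198391359103
```

```bash
python3 -m crank '{"dp":[[0,0.01,0.04],[0,0.02,0.04],[0,0.01,0.03],[0,0,0],[0,0,0]],"twist":[[0,0,0],[0,0,0],[0,0,0],[0,0,0],[0,0,0]]}'
python3 - <<'E'
from tg import *
plan(chk(.0208,off=-.0018));f=robot.state()["force"];print(f@uC,f@nC)
E
```

```text
time_s: 11.1
tool_pos: [0.5326, -0.23, 0.0821]
tool_rot: [-0.339, 0.932, -0.121, 0.044]
force: [-0.2, -0.9, 1.9]
finger_gap: 0.0169
finger_force: 59.4
1 rows dp [-0.01  0.01 -0.01] twist [ 0.015 -0.01  -0.003] | net dp [-0.01  0.01 -0.01] net twist [ 0.01 -0.01 -0.  ]
2.0683117091919443 0.5411408459203457
```

```bash
python3 -m crank '{"dp":[[0,0.02,0.03],[0,0.02,0.03],[0,0,0],[0,0,0]],"twist":[[0,0,0],[0,0,0],[0,0,0],[0,0,0]]}'
python3 - <<'E'
from tg import *
for i in range(2):
    plan(chk(.0208,off=-.0018));f=robot.state()["force"];print(f@uC,f@nC)
E
python3 -m crank '{"dp":[[0,0.02,0.02],[0,0.02,0.02],[0,0,0],[0,0,0]],"twist":[[0,0,0],[0,0,0],[0,0,0],[0,0,0]]}'
python3 - <<'E'
from tg import *
plan(chk(.0208,off=-.0018));f=robot.state()["force"];print(f@uC,f@nC)
E
```

```text
time_s: 11.43
tool_pos: [0.5327, -0.2301, 0.082]
tool_rot: [-0.339, 0.932, -0.121, 0.045]
force: [-5.3, -2.4, 10.3]
finger_gap: 0.0167
finger_force: 60.7
1 rows dp [-0.01  0.   -0.01] twist [ 0.003 -0.012  0.003] | net dp [-0.01  0.   -0.01] net twist [ 0.   -0.01  0.  ]
10.267353761163259 3.7780908018223016
1 rows dp [-0.01  0.   -0.01] twist [ 0.003 -0.012  0.003] | net dp [-0.01  0.   -0.01] net twist [ 0.   -0.01  0.  ]
10.267353761163259 3.7780908018223016
time_s: 11.77
tool_pos: [0.5327, -0.2301, 0.082]
tool_rot: [-0.339, 0.932, -0.121, 0.045]
force: [-6.1, -3.0, 19.3]
finger_gap: 0.0172
finger_force: 61.7
1 rows dp [-0.01  0.   -0.01] twist [-0.009 -0.012  0.011] | net dp [-0.01  0.   -0.01] net twist [-0.01 -0.01  0.01]
17.62164242400919 8.971114318291725
```

Contact on both the lip and the plate. I'll ease the pressure and release.

```bash
python3 -m crank '{"dp":[[0,-0.03,-0.04],[0,0,0],[0,0,0]],"twist":[[0,0,0],[0,0,0],[0,0,0]]}'
python3 -m crank '{"dp":[[0,0,0],[0,0,0],[0,0,0],[0,0,0],[0,0,0],[0,0,0]],"twist":[[0,0,0],[0,0,0],[0,0,0],[0,0,0],[0,0,0],[0,0,0]]}' 48
python3 -m crank '{"dp":[[0,0,-0.2],[0,0,-0.4],[0,0,-0.7],[0,0,-0.8],[0,0,-0.8],[0,0,-0.8],[0,0,-0.8],[0,0,0],[0,0,0]],"twist":[[0,0,0],[0,0,0],[0,0,0],[0,0,0],[0,0,0],[0,0,0],[0,0,0],[0,0,0],[0,0,0]]}'
python3 - <<'E'
from tg import *
a=robot.grab_frame("top")[0];sc,d=robot.grab_frame("scene");np.savez("scene2.npz",im=sc,d=d)
cv2.imwrite("pics/c4.png",np.hstack([cv2.resize(a[140:290,190:480][:, :],(400,300)),cv2.resize(sc[260:400,170:310],(400,300))]))
E
python3 wl.py w4
```

```text
time_s: 12.02
tool_pos: [0.5327, -0.2302, 0.082]
tool_rot: [-0.339, 0.932, -0.121, 0.045]
force: [-3.9, -1.7, 11.6]
finger_gap: 0.0171
finger_force: 60.8
time_s: 12.52
tool_pos: [0.5325, -0.2296, 0.0798]
tool_rot: [-0.339, 0.932, -0.121, 0.044]
force: [0.2, -1.1, 0.5]
finger_gap: 0.0475
finger_force: 0.0
time_s: 13.27
tool_pos: [0.5141, -0.3015, 0.1673]
tool_rot: [-0.337, 0.932, -0.122, 0.045]
force: [-0.4, -0.1, 0.1]
finger_gap: 0.0477
finger_force: 0.0
13.3667 [ 0.5138 -0.2988  0.1659] [ 0.961  0.707 -0.216  1.542 -0.473  1.31  -0.84 ]
```

View pics/c4.png

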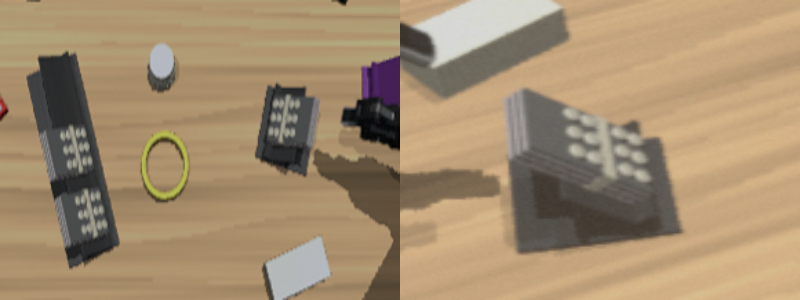

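The bundle sits on the stand, domes outward. The two right-way-up bundles are untouched. I'll check the seating numerically.

Run:
```python
from tg import *
np.set_printoptions(precision=1,suppress=True)
a,d=robot.grab_frame("top");X=np.cross(-nC,-uC)
z=np.load("w4.npz");s=np.load("scene2.npz")
for nm,P in(("top",cloud("top",d)),("scene",cloud("scene",s["d"])),("wrist",cloud("wrist",z["d"],z["T"]))):
    p=P.reshape(-1,3)-mC;q=np.c_[p@uC,p@X,p@nC]*1000
    k=(abs(q[:,0])<60)&(abs(q[:,1])<60)&(q[:,2]>2)&(q[:,2]<16);q=q[k]
    print(nm,k.sum());print(np.percentile(q,[1,3,50,97,99],axis=0))
    f=q[(q[:,2]>4.5)&(q[:,2]<9)]
    if len(f)>30:
        A=np.c_[f[:,:2],np.ones(len(f))];c=np.linalg.lstsq(A,f[:,2],rcond=None)[0];print("tilt deg u,lat",np.degrees(c[:2]),"height",c[2])
```

```text
top 711
[[-52.6 -39.3   2.4]
 [-48.9 -29.3   3. ]
 [  5.4  -1.5   8.4]
 [ 50.9  27.6  14.3]
 [ 53.2  30.8  15. ]]
tilt deg u,lat [-0.1  0.2] height 7.083558540416994
scene 1248
[[-52.6 -30.    2.3]
 [-47.6 -27.6   2.7]
 [  4.9   6.1   6.5]
 [ 48.   32.6  10.9]
 [ 49.1  37.8  11.4]]
tilt deg u,lat [-0.5  0. ] height 6.497692252025923
wrist 863
[[-40.3 -27.8   2. ]
 [-29.7 -25.4   2.1]
 [ 48.6   9.3   4.9]
 [ 50.8  32.2  10.1]
 [ 51.1  32.4  10.4]]
tilt deg u,lat [-2.  -1.1] height 7.536826950667202
```

Run:
```python
import cv2,numpy as np
im=cv2.imread("pics/w4.png");cv2.imwrite("pics/c5.png",im)
```

```text
(no output)
```

View pics/c5.png

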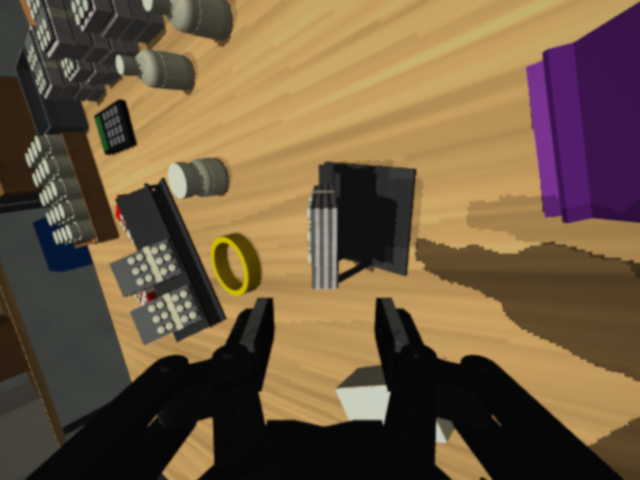

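The bundle is flat on the slope with its foot at about -50 mm, so it is on the lip. It is centred to within 1–2 mm, its front face is at the expected 7 mm, and the gripper is clear.

```bash
python3 -c "
from workcell import robot
print(robot.sign_off())"
```

```text
the job is handed in; nothing more can be done
None
```

The foil-up bundle is turned over and lies flat on the checking stand, domes out, foot on the lip and centred to within about 2 mm. The other two bundles were left in place, and I handed the job in at about 13.5 s (limit 42 s); no verdict was returned.

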